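# Wind the slide table home with the removable crank

## Robot

A 6-joint arm with a two-finger parallel gripper is mounted at the origin on the work surface. World frame = base frame: x ahead of the robot, y to its left, z up, the work surface at z = 0. Lengths are in mm, angles in rad, forces in N, time in s.
With the tool pointing down it reaches from about 250 to 725 mm from the base axis. Payload 4 kg.
Tool frame: the origin (TCP) lies at the very end of the fingers, on their centre line; the grasp point (between the pads) lies 19 mm behind it; z points along the fingers, y is the direction in which the jaws open and shut (so a half turn about z gives the same grasp; the last joint's range is limited). The gripper opens to 85 mm and grips with 20 to 120 N. Pads are 22 mm wide; open, the fingers measure 114 mm over their backs; the gripper's body (76 mm by 85 mm) begins 54 mm behind the grasp point. The pads swing forward as they close: fully open they stand 13 mm farther back than shut.
Start: joints at [1.272, 0.241, 0.005, 1.335, 0, 1.571], TCP at [147.185, 477.845, 231.306] pointing down, gripper open.
Joint ranges: [-2.72, 2.72], [-1.05, 1.87], [-1.09, 1.28], [-1.99, 2.15], [-1.42, 1.44], [-3.14, 3.14]. Speed limits (rad/s): [2.79, 2.79, 3.14, 3.14, 3.14, 3.14].

## Interface

Orientations are given as a unit quaternion [x, y, z, w].
In Python, from plant import monitor, read_camera, camera_model, ctrl gives the robot as it stands.
- The arm moves only by the tool play_rows, never from a script. Its argument "moves" is a list of rows, each a list of 6 numbers: the shift along the tool's x, y, z in mm, then the turn, a rotation vector about the tool's x, y, z in degrees. A call has 1 to 12 rows; each row shifts and turns the pose as measured when the row begins, along the tool's axes as they then stand; what a row does not reach is not made up. A row lasts 1/10 s, in which the tool goes at most 50 mm and 8.59 degrees, less where a joint would pass 70% of its speed; a pose out of reach is approached as far as the arm can. A call is refused whole if a number of a shift passes 50 or a number of a turn 8.59, either way. A call with a gripper value outside its range is refused whole. "jaw" is the finger opening in mm, from 0 to 85.4, set as the call begins (left out, the last holds). The fingers move at their own pace and stop on an object; the grip force is fixed at half the most. Time passes only in rows, so rows that do not move let the fingers close. It gives the time, the measured TCP pose, the force and the opening at its end, in the units of the state.
- monitor.get_obs(): the state, without advancing time (a new reading comes with each control period).
- read_camera(name): name is "scene" or "top" or "wrist"; returns (picture, depth): 420x560x3 uint8, red, green, blue; 420x560 float32, mm along the optical axis (not along the pixel's ray), 0 where there is no reading.
- camera_model(name): a dict with "fx", "fy", "cx", "cy" (pixels), "eye" and "orientation" of the camera in the world; the wrist camera has in their place "mount" (4x4, takes a point from camera to tool coordinates, whose origin is the TCP and whose axes are the flange's). Camera axes: x right, y down, z forward; pixel columns grow to the right and rows downward; lengths in mm; the calibration is good to about 2 mm. A picture is of the moment at which its call begins: read the wrist's pose just before it. camera_model takes no time and is no camera call.
- ctrl.sign_off(): hands the job in, once; it reports no verdict.
The state is a dict: "time": time; "joints": joint angles; "qvel": joint speeds; "tau": joint torques, N m; "ee_pos": TCP position; "ee_rot": TCP orientation; "wrist_force": force on the tool from outside, world axes, zero at the start; "wrist_torque": the same for the moment, N m; "opening": finger opening in mm.
Only numpy, scipy, OpenCV 4.12 (cv2) and the standard library are available. Lean on these libraries where they do the work, as an engineer would, in place of code of your own. Each camera call takes 0.05 s, during which the arm holds its last target. There are 200 camera calls.

## Task

Take the loose crank from its tray, fit it fully down onto the square shaft of the slide unit, and wind it clockwise (seen from above) until the carriage comes to rest firmly against the end block, without forcing it at the stop. Then lift the crank off and set it down gently, standing upright on its hub in the tray it came from; move the carriage only with the crank and leave the other things on the bench where they are.

Things in the scene. Friction and masses are not known exactly. Their poses are not given: they have to be found in the camera images.
- crank: removable steel crank, about 340 g. Origin: centre of the hub's underside (socket mouth); z up, +x along the arm. Hub 40 x 40 x 40 mm with a blind square socket 20 x 20 mm, 27 mm deep, open below, sides parallel to x and y. Arm 18 mm wide, z 29 to 39 mm, reaching to x = 84 mm. Starts standing on its hub in the tray, arm in any direction
- crank_boss (a point): on the crank's axis, 64 mm above the hub's underside: middle of the part of the square boss to grip. The boss stands on the hub, 24 x 24 mm, z 40 to 82 mm in the crank's frame, sides parallel to the crank's x and y; axes as the crank's
- crank_knob (a point): middle of the crank's upright black knob, at x 70 mm, z 67 mm in the crank's frame; 26 mm diameter, z 42 to 92 mm; it spins freely on its pin, so it can be held without turning the gripper; axes as the crank's
- slide: slide unit, fixed to the bench; place and yaw vary. Origin: on the shaft's axis at bench level; +x runs along the rail to the end block (x 200 to 230 mm, 55 mm high, 90 mm wide). Grey gear housing 80 x 80 x 55 mm around the origin. Turning the shaft clockwise seen from above drives the carriage (66 mm high) to +x, about 41 mm a turn; half a turn to one turn is needed
- shaft_top (a point): centre of the top of the upright steel shaft, 83 mm above the bench; axes as the slide unit's. Round flange 42 mm wide, z 55 to 59 mm; 18 mm square, z 59 to 79; tapered to 14 mm square at 83. Crank home = hub's underside on the flange, z 59. How the square is turned varies and is not measured. Takes 0.13 N m (2 N at the knob), stays put; stop rigid, over 12 N at the knob is forcing
- carriage_mid (a point): middle of the dark steel carriage (70 mm long, 86 mm wide, two low steel jaws with a brass piece on it), between its jaws, 48 mm above the bench; in the slide unit's frame its x is 165 mm when the carriage rests against the end block, and 123 to 145 mm at the start
- tray: shallow grey tray in which the crank starts, fixed, 150 x 150 mm outside, 16 mm high, 5 mm walls and floor; origin: centre of its underside, so the inner floor is at z 5 mm. It lies left or right of the slide unit; the other like tray has a bearing ring and a jar in it
- parts_tray: the other tray, same size, fixed; leave alone
- bearing: bystander: steel bearing ring 48 mm diameter, 16 mm high, in the other tray; origin under its centre
- screw_jar: bystander: clear jar 44 mm diameter, 50 mm high, in the other tray; origin under its centre
- screwdriver: bystander: screwdriver lying in front of the robot, about 170 mm long; origin under its middle
- wrench: bystander: wrench lying flat; origin under its middle
- mug: bystander: white mug 82 mm diameter, 92 mm high; origin under its centre
- spray_can: bystander: plain blue can 54 mm diameter, 160 mm high; origin under its centre
- tape_roll: bystander: black tape roll 90 mm diameter, 20 mm high, lying flat; origin under its centre
Not all that is in view belongs to the job. What is shaped like the tray but green or red is not meant.

How it is judged:
By the outcome, as a careful person would: the job done as asked, in the order asked, and still so for the second after the job is handed in, with the robot touching nothing.
It also fails if it takes over 72 s, if anything falls off the work surface, if the arm or the gripper's body presses on something with over 40 N, if the wrist force passes 120 N, or if a joint passes its speed limit or range.

## Working session

There is one attempt and no reset: what is moved stays moved. The work goes in short steps, Python scripts to look and compute and a tool call to move; the robot and the scene stay as the last step left them, time stands still between calls to the robot, and variables do not carry over. Pictures are saved under pics/ and viewed, about 8 in all and at most 12, crops included, and the job is handed in when it is done.

Besides the shell and the picture viewer there is one more tool, called after "Request:" as name(argument=value, ...) on one line, values as JSON. play_rows: Moves the arm, as the interface text tells. Its arguments: {"type":"object","properties":{"moves":{"type":"array"},"jaw":{"type":"number"}},"required":["moves"]}

```bash
ls; mkdir -p pics
python3 - <<'E'
from plant import monitor, read_camera, camera_model, ctrl
import cv2,numpy as np
o=monitor.get_obs();print(o)
for n in("scene","top","wrist"):
    p,d=read_camera(n); cv2.imwrite(f"pics/{n}0.png",p[:,:,::-1]); np.savez(f"{n}0.npz",p=p,d=d)
    print(n,camera_model(n))
E
```

```text
pics
{'time': 0.0, 'joints': array([ 1.27200864e+00,  2.41452900e-01,  3.70841827e-03,  1.33517718e+00,
       -5.74044161e-07,  1.57080231e+00]), 'qvel': array([-1.01885834e-03, -1.79172844e-03,  6.95093813e-04, -1.79278262e-03,
        4.62495722e-05,  7.85917493e-04]), 'tau': array([-5.37525721e-04, -3.72320080e+01,  2.52405989e+01,  1.69830717e-02,
        7.49435048e-05, -2.31369228e-06]), 'ee_pos': array([146.99523196, 477.24359236, 230.3869747 ]), 'ee_rot': array([ 1.48841628e-01,  9.88860476e-01, -1.05087412e-03, -1.57879136e-04]), 'wrist_force': array([-0.18996099, -0.44810439, -0.91682791]), 'wrist_torque': array([-0.03046559,  0.02882286, -0.037167  ]), 'opening': 85.38585556374373}
scene {'fx': 420.78059270251526, 'fy': 420.78059270251526, 'cx': 276.2340501833297, 'cy': 206.8264764959491, 'eye': array([ 959.74394577, -659.27446969,  883.23107752]), 'orientation': array([ 0.87607062,  0.28593829, -0.12631645, -0.36712903])}
top {'fx': 384.1641599320574, 'fy': 384.1641599320574, 'cx': 282.4731976826591, 'cy': 208.5014290770733, 'eye': array([ 425.2690574 ,    3.96076334, 1092.08842368]), 'orientation': array([ 0.70702667, -0.70654632,  0.02607812, -0.01501742])}
wrist {'fx': 324.8382713316305, 'fy': 324.8382713316305, 'cx': 277.9126593773535, 'cy': 209.63214759897133, 'mount': array([[ 8.24610174e-04, -9.52159906e-01, -3.05599137e-01,
         7.80003684e+01],
       [ 9.99999637e-01,  8.50574766e-04,  4.81895526e-05,
        -4.28645917e-01],
       [ 2.14050755e-04, -3.05599066e-01,  9.52160262e-01,
        -1.44090936e+02],
       [ 0.00000000e+00,  0.00000000e+00,  0.00000000e+00,
         1.00000000e+00]])}
```

View pics/top0.png

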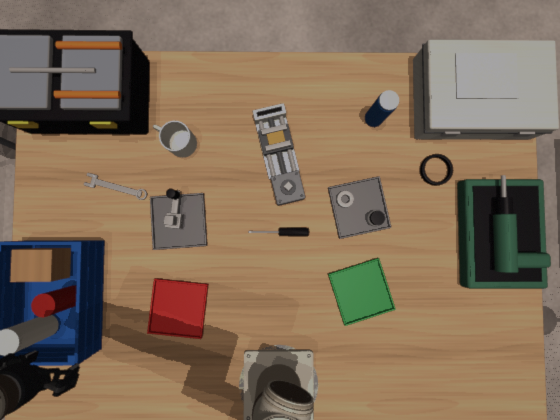

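View pics/scene0.png

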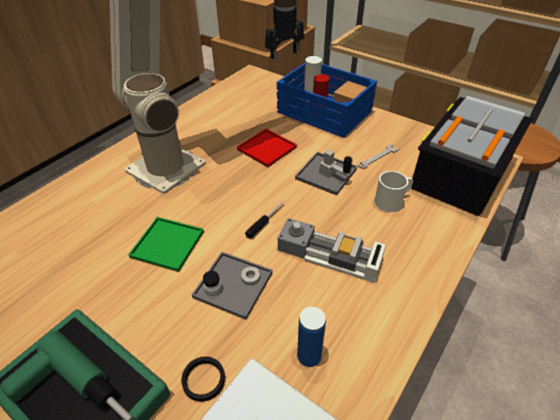

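The crank tray is the grey one at (180,220) in the top picture, with the hub at about (173,222) and the knob at (173,193). Possible mix-ups are the grey parts tray at (360,207) with ring and jar, the red tray at (178,307) and the green one at (361,291). The shaft is at (288,186) and the end block at (268,108). Next I measure from the depth data and check a crop.

```bash
cat > h.py <<'E'
import numpy as np,cv2
from scipy.spatial.transform import Rotation as R
from plant import monitor, read_camera, camera_model, ctrl
def cam(n,o=None):
    m=camera_model(n)
    if n=="wrist":
        M=m["mount"];Rt=R.from_quat(o["ee_rot"]).as_matrix()
        return m,Rt@M[:3,:3],Rt@M[:3,3]+o["ee_pos"]
    return m,R.from_quat(m["orientation"]).as_matrix(),np.array(m["eye"])
def cloud(n,d,o=None):
    m,Rc,t=cam(n,o);v,u=np.mgrid[:d.shape[0],:d.shape[1]]
    P=np.stack([(u-m["cx"])/m["fx"]*d,(v-m["cy"])/m["fy"]*d,d],-1)@Rc.T+t
    P[d<=0]=np.nan
    return P
def onplane(n,uv,z,o=None):
    m,Rc,t=cam(n,o);uv=np.atleast_2d(uv).astype(float)
    r=np.c_[(uv[:,0]-m["cx"])/m["fx"],(uv[:,1]-m["cy"])/m["fy"],np.ones(len(uv))]@Rc.T
    return t+r*((z-t[2])/r[:,2])[:,None]
def proj(n,X,o=None):
    m,Rc,t=cam(n,o);c=(np.atleast_2d(X)-t)@Rc
    return np.c_[c[:,0]/c[:,2]*m["fx"]+m["cx"],c[:,1]/c[:,2]*m["fy"]+m["cy"]]
def snap(n,name):
    o=monitor.get_obs();p,d=read_camera(n);np.savez(name+".npz",p=p,d=d,pos=o["ee_pos"],rot=o["ee_rot"])
    return o,p,d
def shot(name):
    f=np.load(name+".npz");return dict(ee_pos=f["pos"],ee_rot=f["rot"]),f["p"],f["d"]
E
python3 - <<'E'
from h import *
C=[]
for n in("top","scene"):
    f=np.load(n+"0.npz");P=cloud(n,f["d"]);C.append(P)
    def rep(l,u0,zlo,zhi,rad):
        c=onplane(n,u0,(zlo+zhi)/2)[0] if n=="top" else cen[l]
        k=(np.hypot(P[...,0]-c[0],P[...,1]-c[1])<rad)&(P[...,2]>zlo)&(P[...,2]<zhi)
        if k.sum()<5: print(n,l,k.sum());return
        q=P[k];r=cv2.minAreaRect(q[:,:2].astype(np.float32))
        print(n,l,k.sum(),q.mean(0).round(1),"rect",np.round(r[0],1),np.round(r[1],1),round(r[2],1)); return q
    if n=="top":cen={}
    for a in [("boss",(173,222),78,92,45),("knob",(173,193),92,105,45),("tray",(179,221),2,25,130),("shaft",(288,186),75,90,40),("housing",(288,186),48,60,70),("endblk",(268,108),46,62,60),("carr",(276,138),60,75,80)]:
        if n=="top":cen[a[0]]=onplane(n,a[1],(a[2]+a[3])/2)[0]
        rep(*a)
p=cv2.imread("pics/top0.png")
a=cv2.resize(p[180:255,145:215],None,fx=6,fy=6,interpolation=cv2.INTER_CUBIC);b=cv2.resize(p[95:210,245:315],(int(70*3.9),450),interpolation=cv2.INTER_CUBIC)
cv2.imwrite("pics/crop1.png",np.hstack([a,b]))
E
```

```text
top boss 90 [454.  285.3  86. ] rect [454.2 286.1] [24.6 23.6] 85.2
top knob 76 [523.2 278.8  96.3] rect [523.5 279. ] [23.4 23.7] 48.0
top tray 2837 [450.9 277.2   6.3] rect [453.8 273.7] [257.1 252.3] 33.9
top shaft 46 [544.2 -26.1  82.2] rect [544.5 -26. ] [18.1 17. ] 51.4
top housing 762 [543.7 -26.1  55.2] rect [544.4 -26.5] [79.9 80.3] 14.0
top endblk 369 [751.5  24.7  54.9] rect [753.   25.2] [31.5 89.3] 14.2
top carr 376 [678.9   6.5  64.5] rect [699.8  11.8] [103.3  69.8] 13.9
scene boss 60 [456.4 285.5  84.8] rect [455.1 287.5] [25.7 25.2] 88.6
scene knob 44 [525.8 278.7  96.6] rect [525.  279.1] [23.7 22.6] 7.6
scene tray 1477 [454.5 264.9   7.3] rect [451.9 274.2] [252.5 253.5] 20.3
scene shaft 44 [546.8 -26.7  81.7] rect [545.4 -24.8] [17.7 16.4] 44.8
scene housing 595 [550.2 -30.5  55.2] rect [546.  -25.3] [81.3 82.4] 15.4
scene endblk 393 [751.2  20.8  54.8] rect [738.9  22.4] [61.3 92.1] 13.8
scene carr 345 [681.1   6.3  64.5] rect [700.3  13.5] [101.3  71.4] 13.9
```

View pics/crop1.png

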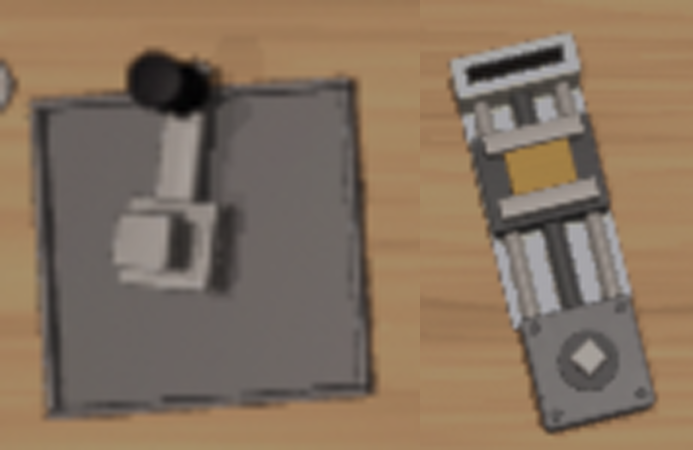

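Checked: the crop shows the crank with its boss and its arm towards +x, so it stands in the left tray. The shaft square is turned about 45–50°. Now to the crank.

Request:
play_rows(moves=[[-44,-11.5,5,0,0,0],[-44,-11.5,5,0,0,0],[-44,-11.5,5,0,0,0],[-44,-11.5,5,0,0,0],[-44,-11.5,5,0,0,0],[-44,-11.5,5,0,0,0],[-44,-11.5,5,0,0,0],[-42,-11.5,5,0,0,0],[0,0,0,0,0,-8.5],[0,0,0,0,0,-8.5],[0,0,0,0,0,-8.5],[0,0,0,0,0,-8.5]])

```text
time: 1.35
ee_pos: [465.8, 278.7, 183.2]
ee_rot: [-0.157, 0.988, -0.002, -0.004]
wrist_force: [-0.3, -0.0, 0.2]
opening: 85.0
```

Request:
play_rows(moves=[[0,0,0,0,0,-8.5],[0,0,0,0,0,-8.5],[0,0,0,0,0,-8.5],[0,0,0,0,0,-8.5],[0,0,0,0,0,-8.5],[0,0,0,0,0,-8.5],[0,0,0,0,0,-8.5],[0,0,0,0,0,-8.5],[0,0,0,0,0,-8.5],[0,0,0,0,0,-8.5],[0,0,0,0,0,-8.5],[0,0,0,0,0,-8.5]])

```text
time: 2.55
ee_pos: [462.9, 276.3, 177.4]
ee_rot: [0.871, -0.49, -0.005, 0.009]
wrist_force: [-0.4, 0.3, 0.3]
opening: 85.7
```

Request:
play_rows(moves=[[0,0,-0.5,0,0,-8.5],[0,0,-0.5,0,0,-8.5],[0,0,-0.5,0,0,-8.5],[0,0,-0.5,0,0,-8.5],[0,0,-0.5,0,0,-8.5],[0,0,-0.5,0,0,-8],[0,0,-0.5,0,0,0]])

```text
time: 3.25
ee_pos: [461.1, 275.2, 177.8]
ee_rot: [0.998, -0.065, -0.011, 0.008]
wrist_force: [-0.4, 0.7, -0.8]
opening: 85.7
```

```bash
cat >> h.py <<'E'
def delta(pos,yaw,o=None):
    """tool-frame shift (mm) and rotvec (deg) to a tool-down pose with tool x at yaw (deg)"""
    o=o or monitor.get_obs();a=np.radians(yaw);Rg=np.array([[np.cos(a),np.sin(a),0],[np.sin(a),-np.cos(a),0],[0,0,-1]])
    Rt=R.from_quat(o["ee_rot"]).as_matrix();x=Rt[:,0]
    print("t",round(o["time"],2),"pos",o["ee_pos"].round(2),"yaw",round(np.degrees(np.arctan2(x[1],x[0])),2),"j6",o["joints"][5].round(3),"F",o["wrist_force"].round(2),"T",o["wrist_torque"].round(3),"open",round(o["opening"],1))
    print("d",(Rt.T@(np.array(pos)-o["ee_pos"])).round(2),"r",np.degrees(R.from_matrix(Rt.T@Rg).as_rotvec()).round(2))
E
python3 - <<'E'
from h import *
o,p,d=snap("wrist","w1");cv2.imwrite("pics/w1.png",p[:,:,::-1])
P=cloud("wrist",d,o)
for l,c,lo,hi,r in(("boss",(454.3,285.8),80,92,30),("knob",(523.5,279),92,103,30)):
    k=(np.hypot(P[...,0]-c[0],P[...,1]-c[1])<r)&(P[...,2]>lo)&(P[...,2]<hi);q=P[k]
    b=cv2.minAreaRect(q[:,:2].astype(np.float32));print(l,k.sum(),q.mean(0).round(1),np.round(b[0],1),np.round(b[1],1),round(b[2],1))
delta((454.3,285.8,50),-5.8)
E
```

```text
boss 979 [456.7 287.2  87.9] [455.5 287.5] [24.  24.3] 85.0
knob 1158 [525.1 280.5  98.2] [525.  280.7] [24.9 24.7] 82.2
t 3.3 pos [461.09 275.2  177.79] yaw -7.57 j6 -2.471 F [-0.96  0.82 -0.55] T [ 0.015  0.015 -0.04 ] open 85.0
d [ -5.41 -11.83 127.75] r [ 0.97  1.23 -1.76]
```

View pics/w1.png

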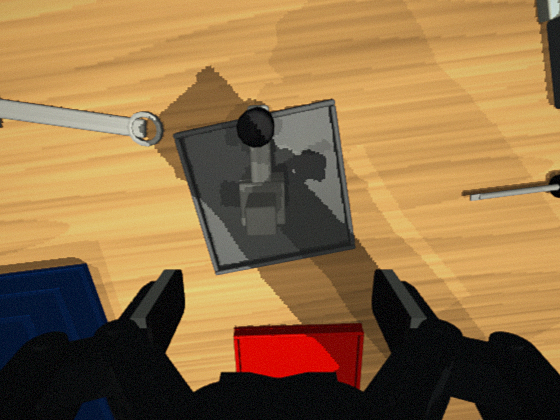

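The boss is at (455.2,287.2), the knob at (525,280.6), so the crank's yaw is about -5.4°. The wrist view shows it at (260,218) between the open fingers. I line up first, then descend.

Request:
play_rows(moves=[[-4,-5.5,20,0.5,0.6,-1.1],[-4,-5.5,20,0.5,0.6,-1.1],[0,0,20,0,0,0],[0,0,0,0,0,0],[0,0,-0.5,0,0,0]])

```text
time: 3.8
ee_pos: [454.2, 287.2, 117.2]
ee_rot: [0.999, -0.053, 0.001, -0.001]
wrist_force: [-0.1, 0.6, 0.4]
opening: 85.4
```

```bash
python3 -c "
from h import *
delta((455.2,287.2,50),-5.4)"
```

```text
t 3.8 pos [454.23 287.24 117.22] yaw -6.1 j6 -2.472 F [-0.11  0.58  0.42] T [ 0.008 -0.003 -0.034] open 85.4
d [ 0.88  0.07 67.22] r [-0.11 -0.08 -0.7 ]
```

Request:
play_rows(moves=[[0.5,0,20,0,0,-0.3],[0.3,0,20,0,0,-0.3],[0.3,0,18,0,0,-0.1],[0.2,0,6,0,0,0],[0.2,0,1,0,0,0]])

```text
time: 4.3
ee_pos: [461.0, 289.9, 57.1]
ee_rot: [0.999, -0.05, 0.005, -0.004]
wrist_force: [0.6, -0.3, -0.7]
opening: 85.0
```

```bash
python3 -c "
from h import *
delta((455.2,287.2,50),-5.4)"
```

```text
t 4.3 pos [460.99 289.85  57.14] yaw -5.75 j6 -2.48 F [ 0.57 -0.3  -0.66] T [ 0.026  0.007 -0.018] open 85.0
d [-5.57  3.29  7.06] r [-0.51 -0.59 -0.35]
```

Request:
play_rows(moves=[[-3,1.7,3,-0.3,-0.3,-0.2],[-2,1.2,2,-0.2,-0.2,0],[0,0,0,0,0,0]])

```text
time: 4.6
ee_pos: [457.2, 288.3, 54.6]
ee_rot: [0.999, -0.049, 0.002, -0.001]
wrist_force: [-0.3, 0.3, -0.4]
opening: 85.4
```

```bash
python3 -c "
from h import *
delta((455.2,287.2,50),-5.4)"
```

```text
t 4.6 pos [457.21 288.32  54.61] yaw -5.6 j6 -2.481 F [-0.28  0.3  -0.44] T [0.052 0.024 0.003] open 85.4
d [-1.91  1.32  4.6 ] r [-0.12 -0.25 -0.2 ]
```

Request:
play_rows(moves=[[-2,1.3,4.5,0,0,-0.2],[-0.5,0.4,1.5,0,0,0],[0,0,0,0,0,0]])

```text
time: 4.9
ee_pos: [454.9, 287.2, 49.3]
ee_rot: [0.999, -0.047, 0.003, -0.002]
wrist_force: [-0.2, 0.5, -0.0]
opening: 85.4
```

Request:
play_rows(moves=[[0,0,-0.5,0,0,0],[0,0,-0.5,0,0,0],[0,0,-0.5,0,0,0],[0,0,-0.5,0,0,0],[0,0,-0.5,0,0,0],[0,0,-0.5,0,0,0],[0,0,-0.5,0,0,0]], jaw=10)

```text
time: 5.6
ee_pos: [453.9, 286.6, 51.8]
ee_rot: [0.999, -0.047, 0.002, -0.001]
wrist_force: [-0.6, 0.8, -3.3]
opening: 23.2
```

```bash
python3 -c "
from h import *
delta((455.2,287.2,50),-5.4)"
```

```text
t 5.6 pos [453.92 286.58  51.81] yaw -5.38 j6 -2.484 F [-0.57  0.79 -3.32] T [ 0.052  0.034 -0.02 ] open 23.2
d [ 1.21 -0.73  1.82] r [-0.1  -0.22  0.02]
```

Gripped, with the opening at the boss's width and about 3.3 N of weight on the wrist. I lift.

Request:
play_rows(moves=[[0,0,-8,0,0,0],[0,0,-18,0,0,0],[0,0,-20,0,0,0],[0,0,-20,0,0,0],[0,0,-20,0,0,0],[0,0,-20,0,0,0],[0,0,-4,0,0,0],[0,0,0,0,0,0]])

```text
time: 6.4
ee_pos: [450.3, 284.3, 164.7]
ee_rot: [0.999, -0.047, -0.002, 0.002]
wrist_force: [-0.5, -0.5, -4.5]
opening: 23.2
```

```bash
python3 -c "
from h import *
delta((510,90,165),-39)"
```

```text
t 6.4 pos [450.31 284.32 164.69] yaw -5.39 j6 -2.484 F [-0.52 -0.47 -4.55] T [0.005 0.032 0.061] open 23.2
d [ 77.69 187.85   0.21] r [ 0.31  0.14 33.61]
```

Request:
play_rows(moves=[[7,15,-0.5,0,0,0],[11,27,-0.5,0,0,0],[11,27,-0.5,0,0,0],[11,27,-0.5,0,0,0],[11,27,-0.5,0,0,0],[11,27,-0.5,0,0,0],[10,20,-0.5,0,0,0],[0,0,-0.5,0,0,8.4],[0,0,-0.5,0,0,8.4],[0,0,-0.5,0,0,8.4],[0,0,-0.5,0,0,7],[0,0,-0.5,0,0,0]])

```text
time: 7.6
ee_pos: [498.7, 98.4, 154.5]
ee_rot: [0.945, -0.328, -0.013, 0.01]
wrist_force: [-0.4, -0.6, -4.4]
opening: 23.3
```

Run:
```python
from h import *
o,p,d=snap("wrist","w2");cv2.imwrite("pics/w2.png",p[:,:,::-1])
delta((544.7,-25.8,165),-39,o)
print(proj("wrist",[544.7,-25.8,83],o))
```

```text
t 7.6 pos [498.67  98.36 154.49] yaw -38.31 j6 -2.276 F [-0.4  -0.64 -4.38] T [ 0.065 -0.069  0.007] open 23.3
d [112.88  69.22 -10.54] r [1.62 0.99 0.71]
[[389.13238575  42.83114514]]
```

View pics/w2.png

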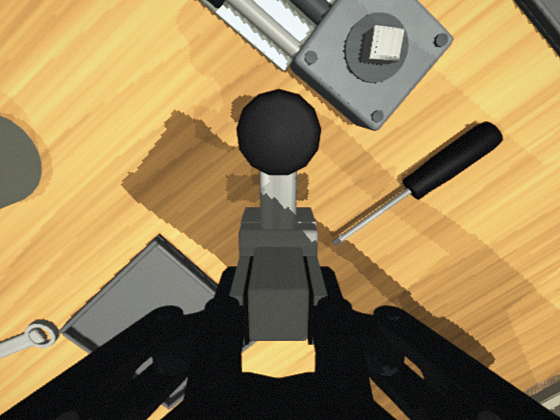

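Run:
```python
from h import *
o,p,d=shot("w2")
P=cloud("wrist",d,o);Rt=R.from_quat(o["ee_rot"]).as_matrix()
c=(544.7,-25.8)
rr=np.hypot(P[...,0]-c[0],P[...,1]-c[1])
for lo,hi in((79,90),(81.5,90),(60,90)):
    k=(rr<22)&(P[...,2]>lo)&(P[...,2]<hi);q=P[k];b=cv2.minAreaRect(q[:,:2].astype(np.float32));print("shaft",k.sum(),q.mean(0).round(1),np.round(b[0],1),np.round(b[1],1),round(b[2],1))
k=(rr<70)&(abs(P[...,2]-55)<2);q=P[k];b=cv2.minAreaRect(q[:,:2].astype(np.float32));print("hous",k.sum(),np.round(b[0],1),np.round(b[1],1),round(b[2],1),q[:,2].mean())
v,u=np.mgrid[:420,:560]
T=(P-o["ee_pos"])@Rt
for l,m in(("knob",(abs(u-278)<45)&(v>85)&(v<180)),("boss",(abs(u-278)<35)&(v>275)&(v<345))):
    q=T[m];zt=np.nanmin(q[:,2]);zt=np.nanpercentile(q[:,2],5)
    q=q[abs(q[:,2]-zt)<2.5];b=cv2.minAreaRect(q[:,:2].astype(np.float32));print(l,len(q),q.mean(0).round(1),np.round(b[0],1),np.round(b[1],1),round(b[2],1))
cv2.imwrite("pics/c2.png",cv2.resize(p[0:95,330:460,::-1],None,fx=6,fy=6,interpolation=cv2.INTER_CUBIC))
```

```text
shaft 1001 [545.9 -24.3  83.6] [545.5 -25.4] [18.3 18.2] 46.9
shaft 873 [545.8 -24.6  84. ] [545.5 -25.1] [17.7 17.5] 46.1
shaft 2908 [546.5 -23.   69.8] [545.6 -25.3] [41.3 41.3] 10.2
hous 7208 [545.5 -25.2] [79.8 79.8] 13.9 56.00884754633053
knob 5381 [ 70.8   0.4 -46.1] [70.4  0.4] [24.6 24.6] 26.5
boss 2628 [  0.8   0.6 -37.2] [1.1 0.2] [26.8 24.1] 88.8
```

View pics/c2.png

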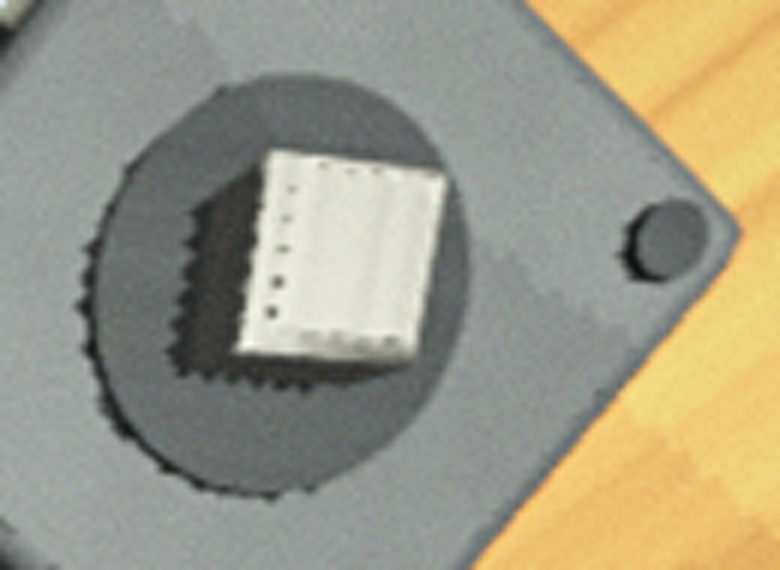

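The wrist view shows the shaft at about (388,42) in w2, which gives (545.5,-25.3), with the square at 46.5° ≡ -43.5°. The crank sits 0.6 mm along tool x and is square in the jaws. I move above the shaft.

Request:
play_rows(moves=[[12,8,-1,0.5,0.3,1.3],[22,13,-1,0.5,0.3,1.3],[22,13,-1,0.4,0.3,1.3],[22,13,-1,0.4,0.3,1.3],[20,12,-1,0,0,0.3],[9,6,-1,0,0,0],[0,0,-0.5,0,0,0]])

```text
time: 8.35
ee_pos: [536.5, -28.2, 158.3]
ee_rot: [0.93, -0.368, 0.002, 0.001]
wrist_force: [0.0, -0.6, -4.5]
opening: 23.3
```

```bash
python3 -c "
from h import *
delta((545.3,-24.7,140),-43.5)"
```

```text
t 8.35 pos [536.52 -28.16 158.28] yaw -43.24 j6 -2.438 F [ 0.01 -0.55 -4.46] T [0.089 0.011 0.016] open 23.3
d [ 3.95 -8.54 18.29] r [ 0.01 -0.24  0.26]
```

Request:
play_rows(moves=[[2.5,-5,6,0,-0.1,0.2],[1.5,-3,5,0,-0.1,0],[0.5,-1,4,0,0,0],[0,0,0,0,0,0]])

```text
time: 8.75
ee_pos: [545.8, -21.8, 141.2]
ee_rot: [0.93, -0.368, -0.001, -0.0]
wrist_force: [-0.0, 1.4, -4.1]
opening: 23.0
```

```bash
python3 -c "
from h import *
delta((545.3,-24.7,135),-43.5)"
```

```text
t 8.75 pos [545.8  -21.82 141.18] yaw -43.22 j6 -2.428 F [-0.04  1.38 -4.14] T [0.021 0.084 0.054] open 23.0
d [1.62 2.44 6.18] r [0.01 0.12 0.28]
```

Request:
play_rows(moves=[[1.2,1.8,2,0,0,0.2],[0.4,0.6,1,0,0,0],[0,0,-0.5,0,0,0],[0,0,-0.5,0,0,0]])

```text
time: 9.15
ee_pos: [544.7, -23.3, 138.5]
ee_rot: [0.93, -0.369, -0.002, -0.0]
wrist_force: [0.3, -0.5, -3.8]
opening: 23.2
```

```bash
python3 -c "
from h import *
delta((545.3,-24.7,135),-43.5)"
```

```text
t 9.15 pos [544.72 -23.3  138.51] yaw -43.27 j6 -2.43 F [ 0.34 -0.52 -3.83] T [-0.005  0.013 -0.011] open 23.2
d [1.4  0.62 3.5 ] r [0.06 0.19 0.23]
```

Request:
play_rows(moves=[[1.2,0.5,3,0,0.1,0.2],[0.4,0.3,3,0,0.1,0],[0.2,0.1,2,0,0,0],[0,0,0,0,0,0]])

```text
time: 9.55
ee_pos: [545.7, -25.6, 130.4]
ee_rot: [0.929, -0.371, 0.001, 0.0]
wrist_force: [-0.7, -0.5, -5.6]
opening: 23.0
```

```bash
python3 -c "
from h import *
delta((545.3,-24.7,120),-43.5)"
```

```text
t 9.55 pos [545.7  -25.59 130.42] yaw -43.51 j6 -2.428 F [-0.67 -0.48 -5.62] T [ 0.064  0.062 -0.074] open 23.0
d [-0.92 -0.37 10.42] r [ 0.01 -0.09 -0.01]
```

Request:
play_rows(moves=[[-0.6,-0.3,2,0,0,0],[-0.2,-0.1,2,0,0,0],[0,0,2,0,0,0],[0,0,0,0,0,0]])

```text
time: 9.95
ee_pos: [545.3, -24.7, 123.8]
ee_rot: [0.929, -0.371, 0.001, 0.0]
wrist_force: [0.6, -0.3, -3.9]
opening: 23.3
```

```bash
python3 -c "
from h import *
delta((545.3,-24.7,110),-43.5)"
```

```text
t 9.95 pos [545.28 -24.71 123.8 ] yaw -43.52 j6 -2.427 F [ 0.63 -0.25 -3.93] T [ 0.061 -0.021 -0.003] open 23.3
d [-0.02 -0.03 13.8 ] r [ 0.02 -0.07 -0.02]
```

On target, with the hub now around the shaft's taper and no contact force. Going on down.

Request:
play_rows(moves=[[0,0,2,0,0,0],[0,0,2,0,0,0],[0,0,2,0,0,0],[0,0,0,0,0,0]])

```text
time: 10.35
ee_pos: [545.3, -24.7, 117.3]
ee_rot: [0.929, -0.371, 0.001, 0.0]
wrist_force: [0.4, 0.1, -4.6]
opening: 23.0
```

```bash
python3 -c "
from h import *
delta((545.3,-24.7,104),-43.5)"
```

```text
t 10.35 pos [545.34 -24.69 117.26] yaw -43.52 j6 -2.427 F [ 0.37  0.06 -4.58] T [ 0.027  0.056 -0.029] open 23.0
d [-0.04  0.03 13.26] r [ 0.02 -0.08 -0.02]
```

Request:
play_rows(moves=[[0,0,3,0,0,0],[0,0,3,0,0,0],[0,0,2.5,0,0,0],[0,0,1,0,0,0],[0,0,0,0,0,0]])

```text
time: 10.85
ee_pos: [545.3, -24.7, 106.8]
ee_rot: [0.929, -0.371, 0.0, 0.0]
wrist_force: [-0.1, 0.9, -3.9]
opening: 23.3
```

```bash
python3 -c "
from h import *
delta((545.3,-24.7,104),-43.5)"
```

```text
t 10.85 pos [545.32 -24.72 106.77] yaw -43.52 j6 -2.427 F [-0.11  0.87 -3.92] T [0.051 0.005 0.   ] open 23.3
d [-0.03 -0.01  2.77] r [ 0.03 -0.07 -0.02]
```

Request:
play_rows(moves=[[0,0,1.2,0,0,0],[0,0,0.5,0,0,0],[0,0,0.3,0,0,0]])

```text
time: 11.15
ee_pos: [545.5, -24.7, 105.8]
ee_rot: [0.929, -0.371, 0.001, 0.0]
wrist_force: [-0.8, -0.0, -1.5]
opening: 23.2
```

Request:
play_rows(moves=[[0,0,0.3,0,0,0],[0,0,0.3,0,0,0]])

```text
time: 11.35
ee_pos: [545.5, -24.7, 105.7]
ee_rot: [0.929, -0.371, 0.001, 0.0]
wrist_force: [-1.8, -0.1, 0.7]
opening: 23.3
```

Request:
play_rows(moves=[[0,0,0.3,0,0,0],[0,0,0.3,0,0,0]])

```text
time: 11.55
ee_pos: [545.5, -24.7, 105.7]
ee_rot: [0.929, -0.371, 0.001, 0.0]
wrist_force: [-2.3, 0.2, 2.2]
opening: 23.1
```

Run:
```python
from h import *
o,p,d=snap("wrist","w3");P=cloud("wrist",d,o)
os_,ps,ds=snap("scene","s3");ot,pt,dt=snap("top","t3")
S=cloud("scene",ds);T=cloud("top",dt)
a=np.radians(-43.5);k0=np.array([545.5,-25.3])+70*np.array([np.cos(a),np.sin(a)])
def top(P,c,r,lo,hi):
    k=(np.hypot(P[...,0]-c[0],P[...,1]-c[1])<r)&(P[...,2]>lo)&(P[...,2]<hi);q=P[k]
    return len(q),q.mean(0).round(1),np.round(np.percentile(q[:,2],[5,50,95]),1) if len(q) else 0
for n,X in(("wrist",P),("scene",S),("top",T)):
    print(n,"knob",top(X,k0,9,140,165),"hous corner",top(X,(545.5,-25.3),56,52,57.5))
crop=cv2.resize(ps[190:290,260:400,::-1],None,fx=4,fy=4,interpolation=cv2.INTER_CUBIC)
cv2.imwrite("pics/s3.png",crop)
```

```text
wrist knob (2996, array([596.4, -73.6, 152.2]), array([151.2, 152.2, 153.2])) hous corner (5240, array([552.9, -33.3,  56.1]), array([54.3, 56.2, 57.2]))
scene knob (32, array([596.1, -73.5, 150.3]), array([147.9, 150.1, 153.4])) hous corner (243, array([544. , -38.6,  55. ]), array([52.6, 55.1, 57. ]))
top knob (0, array([nan, nan, nan]), 0) hous corner (0, array([nan, nan, nan]), 0)<stdin>:8: RuntimeWarning: Mean of empty slice.
  ret = um.true_divide(
```

View pics/s3.png

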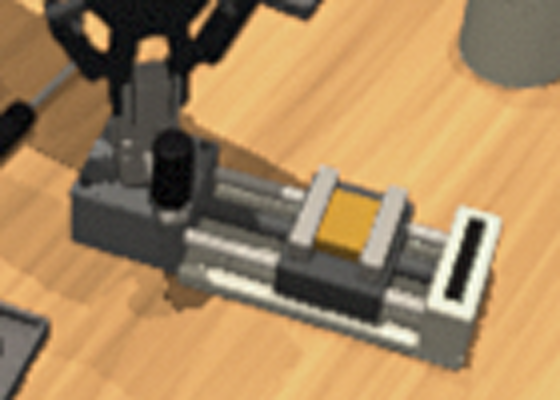

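The wrist depth puts the knob top at 151.2 after its +1 mm bias, and home would be 151, so the hub is down on the flange. I measure the carriage next.

```bash
cat >> h.py <<'E'
def carr(P):
    a=np.radians(13.95);q=P[...,:2]-np.array([545.3,-25.3]);X=q[...,0]*np.cos(a)+q[...,1]*np.sin(a);Y=-q[...,0]*np.sin(a)+q[...,1]*np.cos(a)
    k=(abs(Y)<48)&(X>85)&(X<199)&(P[...,2]>60)&(P[...,2]<72);x=X[k]
    e=(abs(Y)<48)&(X>185)&(X<245)&(P[...,2]>51)&(P[...,2]<60)
    print("carriage top x",np.percentile(x,[1,99]).round(1),"mid",round(np.percentile(x,[1,99]).mean(),1),"endblk",np.percentile(X[e],[1,99]).round(1),k.sum())
E
python3 - <<'E'
from h import *
for n,f in(("top","top0"),("scene","scene0"),("scene","s3"),("top","t3"),):
    carr(cloud(n,np.load(f+".npz")["d"]))
E
```

```text
carriage top x [107.5 167. ] mid 137.2 endblk [198.8 228. ] 375
carriage top x [109.3 168.7] mid 139.0 endblk [200.6 229.8] 344
carriage top x [109.5 168.7] mid 139.1 endblk [200.7 229.8] 339
carriage top x [154.3 167.6] mid 161.0 endblk [198.4 228.2] 31
```

The carriage is at about 138.7 mm by both cameras, so about 26 mm or 230° is still to go. I start winding at +rz (clockwise).

Request:
play_rows(moves=[[0,0,0,0,0,3],[0,0,0,0,0,5],[0,0,0,0,0,5],[0,0,0,0,0,5],[0,0,0,0,0,5]])

```text
time: 12.2
ee_pos: [545.2, -25.6, 105.7]
ee_rot: [0.832, -0.554, 0.002, 0.001]
wrist_force: [-2.1, -0.2, 1.4]
opening: 23.3
```

```bash
python3 -c "
from h import *
delta((545.5,-24.7,105.7),-43.5)"
```

```text
t 12.2 pos [545.21 -25.6  105.68] yaw -67.32 j6 -2.012 F [-2.09 -0.17  1.36] T [-0.014  0.52   0.111] open 23.3
d [-0.72 -0.61 -0.02] r [  0.03  -0.23 -23.82]
```

Request:
play_rows(moves=[[0,0,0,0,0,7],[0,0,0,0,0,8],[0,0,0,0,0,8],[0,0,0,0,0,8],[0,0,0,0,0,8],[0,0,0,0,0,8],[0,0,0,0,0,8],[0,0,0,0,0,5]])

```text
time: 13.0
ee_pos: [544.7, -25.3, 105.7]
ee_rot: [-0.425, 0.905, -0.002, -0.0]
wrist_force: [-1.9, 0.3, 0.8]
opening: 23.1
```

```bash
python3 -c "
from h import *
delta((545.5,-25.3,105.7),-43.5)"
```

```text
t 13.0 pos [544.67 -25.3  105.71] yaw -129.66 j6 -0.923 F [-1.88  0.32  0.78] T [0.004 0.577 0.107] open 23.1
d [-0.53 -0.64  0.01] r [-2.000e-02 -2.200e-01 -8.616e+01]
```

Request:
play_rows(moves=[[0,0,0,0,0,7],[0,0,0,0,0,8],[0,0,0,0,0,8],[0,0,0,0,0,8],[0,0,0,0,0,8],[0,0,0,0,0,8],[0,0,0,0,0,8],[0,0,0,0,0,8],[0,0,0,0,0,8],[0,0,0,0,0,5]])

```text
time: 14.0
ee_pos: [544.8, -24.7, 105.7]
ee_rot: [0.247, 0.969, -0.001, 0.0]
wrist_force: [-2.0, 0.0, 1.1]
opening: 23.4
```

Run:
```python
from h import *
o,p,d=snap("scene","s4");delta((545.5,-25.3,105.7),-43.5);carr(cloud("scene",d))
o,p,d=snap("top","t4");carr(cloud("top",d))
```

```text
t 14.05 pos [544.78 -24.64 105.72] yaw 151.25 j6 0.458 F [-3.47  0.03  1.03] T [ 0.139  0.481 -0.05 ] open 23.2
d [-0.95 -0.24  0.02] r [-1.2000e-01 -9.0000e-02 -1.6525e+02]
carriage top x [127.7 186.5] mid 157.1 endblk [186.7 229.8] 350
carriage top x [130.9 185.1] mid 158.0 endblk [199.  227.8] 102
```

Request:
play_rows(moves=[[0,0,0,0,0,6],[0,0,0,0,0,7],[0,0,0,0,0,7],[0,0,0,0,0,7],[0,0,0,0,0,6],[0,0,0,0,0,4],[0,0,0,0,0,2],[0,0,0,0,0,0]])

```text
time: 14.9
ee_pos: [545.1, -24.5, 105.7]
ee_rot: [0.558, 0.83, -0.0, 0.001]
wrist_force: [-2.3, 0.7, 0.1]
opening: 23.7
```

Run:
```python
from h import *
o,p,d=snap("scene","s5");delta((545.5,-25.3,105.7),-43.5);carr(cloud("scene",d))
```

```text
t 14.95 pos [545.09 -24.54 105.77] yaw 112.23 j6 1.138 F [-2.82 -0.17  0.68] T [ 0.07   0.481 -0.038] open 23.2
d [-0.86  0.09  0.07] r [ 1.4000e-01 -1.0000e-02  1.5573e+02]
carriage top x [131.9 191.2] mid 161.5 endblk [190.2 229.8] 360
```

Request:
play_rows(moves=[[0,0,0,0,0,3],[0,0,0,0,0,3],[0,0,0,0,0,3],[0,0,0,0,0,3],[0,0,0,0,0,2],[0,0,0,0,0,1]])

```text
time: 15.55
ee_pos: [545.2, -24.5, 105.7]
ee_rot: [0.66, 0.751, -0.0, 0.001]
wrist_force: [-1.8, 0.2, 1.1]
opening: 23.3
```

Run:
```python
from h import *
delta((545.5,-25.3,105.7),112.23);o,p,d=snap("scene","s6");carr(cloud("scene",d))
```

```text
t 15.55 pos [545.19 -24.52 105.72] yaw 97.41 j6 1.397 F [-1.8   0.18  1.07] T [0.049 0.463 0.14 ] open 23.3
d [-0.81  0.21  0.02] r [  0.05   0.09 -14.82]
carriage top x [133.6 192.8] mid 163.2 endblk [190.2 229.8] 354
```

Request:
play_rows(moves=[[0,0,0,0,0,1],[0,0,0,0,0,1],[0,0,0,0,0,1],[0,0,0,0,0,1],[0,0,0,0,0,1]])

```text
time: 16.1
ee_pos: [545.2, -24.5, 105.8]
ee_rot: [0.694, 0.72, -0.0, 0.001]
wrist_force: [-1.4, 0.1, 1.2]
opening: 23.2
```

```bash
python3 -c "
from h import *
delta((545.5,-25.3,105.7),112.23)"
```

```text
t 16.1 pos [545.24 -24.54 105.76] yaw 92.17 j6 1.489 F [-1.4   0.14  1.2 ] T [0.094 0.448 0.097] open 23.2
d [-0.77  0.23  0.06] r [  0.06   0.09 -20.06]
```

Request:
play_rows(moves=[[0,0,0,0,0,1],[0,0,0,0,0,1]])

```text
time: 16.3
ee_pos: [545.2, -24.5, 105.7]
ee_rot: [0.707, 0.707, -0.0, 0.001]
wrist_force: [-2.3, 0.2, 1.3]
opening: 23.2
```

```bash
python3 -c "
from h import *
delta((545.5,-25.3,105.7),112.23)"
```

```text
t 16.3 pos [545.25 -24.53 105.72] yaw 90.01 j6 1.526 F [-2.28  0.24  1.31] T [0.041 0.48  0.146] open 23.2
d [-0.77  0.25  0.02] r [  0.06   0.09 -22.22]
```

Request:
play_rows(moves=[[0,0,0,0,0,0.8],[0,0,0,0,0,0.8]])

```text
time: 16.5
ee_pos: [545.3, -24.5, 105.7]
ee_rot: [0.718, 0.696, -0.0, 0.001]
wrist_force: [-2.0, 0.4, 0.9]
opening: 23.2
```

```bash
python3 -c "
from h import *
delta((545.5,-25.3,105.7),112.23);o,p,d=snap('scene','s7');carr(cloud('scene',d))"
```

```text
t 16.5 pos [545.25 -24.54 105.73] yaw 88.25 j6 1.557 F [-1.96  0.39  0.89] T [0.101 0.447 0.161] open 23.2
d [-0.75  0.27  0.03] r [  0.06   0.09 -23.98]
carriage top x [134.6 193.6] mid 164.1 endblk [190.4 229.8] 361
```

Request:
play_rows(moves=[[0,0,0,0,0,0.8],[0,0,0,0,0,0.8]])

```text
time: 16.75
ee_pos: [545.3, -24.5, 105.7]
ee_rot: [0.728, 0.685, 0.0, 0.001]
wrist_force: [-2.6, -0.5, 1.3]
opening: 23.3
```

```bash
python3 -c "
from h import *
delta((545.5,-25.3,105.7),112.23)"
```

```text
t 16.75 pos [545.29 -24.55 105.74] yaw 86.51 j6 1.587 F [-2.6  -0.47  1.32] T [0.054 0.438 0.12 ] open 23.3
d [-0.74  0.25  0.04] r [  0.07   0.09 -25.72]
```

Request:
play_rows(moves=[[0,0,0,0,0,0.7],[0,0,0,0,0,0.7]])

```text
time: 16.95
ee_pos: [545.3, -24.5, 105.7]
ee_rot: [0.737, 0.675, 0.0, 0.001]
wrist_force: [-1.2, 0.5, 1.5]
opening: 22.9
```

```bash
python3 -c "
from h import *
delta((545.5,-25.3,105.7),112.23)"
```

```text
t 16.95 pos [545.31 -24.54 105.73] yaw 84.98 j6 1.614 F [-1.23  0.48  1.49] T [0.014 0.437 0.104] open 22.9
d [-0.74  0.26  0.03] r [  0.07   0.09 -27.25]
```

Request:
play_rows(moves=[[0,0,0,0,0,0.7],[0,0,0,0,0,0.7]])

```text
time: 17.15
ee_pos: [545.3, -24.5, 105.7]
ee_rot: [0.746, 0.666, 0.0, 0.001]
wrist_force: [-1.7, 0.0, 0.4]
opening: 23.5
```

```bash
python3 -c "
from h import *
delta((545.5,-25.3,105.7),112.23)"
```

```text
t 17.15 pos [545.29 -24.54 105.73] yaw 83.46 j6 1.641 F [-1.66  0.02  0.43] T [0.019 0.469 0.15 ] open 23.5
d [-0.73  0.29  0.03] r [  0.07   0.09 -28.77]
```

Request:
play_rows(moves=[[0,0,0,0,0,0.7],[0,0,0,0,0,0.7]])

```text
time: 17.35
ee_pos: [545.3, -24.6, 105.7]
ee_rot: [0.755, 0.656, 0.0, 0.001]
wrist_force: [-0.7, 0.7, 0.9]
opening: 23.4
```

```bash
python3 -c "
from h import *
delta((545.5,-25.3,105.7),112.23)"
```

```text
t 17.35 pos [545.28 -24.57 105.69] yaw 81.93 j6 1.667 F [-0.68  0.66  0.85] T [0.061 0.399 0.1  ] open 23.4
d [-0.69  0.32 -0.01] r [  0.07   0.09 -30.3 ]
```

Request:
play_rows(moves=[[0,0,0,0,0,0.7],[0,0,0,0,0,0.7]])

```text
time: 17.55
ee_pos: [545.3, -24.6, 105.7]
ee_rot: [0.764, 0.645, 0.0, 0.001]
wrist_force: [-1.8, -0.4, 0.9]
opening: 23.6
```

```bash
python3 -c "
from h import *
delta((545.5,-25.3,105.7),112.23);o,p,d=snap('scene','s8');carr(cloud('scene',d))"
```

```text
t 17.55 pos [545.33 -24.56 105.74] yaw 80.4 j6 1.694 F [-1.83 -0.4   0.94] T [0.038 0.462 0.153] open 23.6
d [-0.7   0.29  0.04] r [  0.08   0.09 -31.83]
carriage top x [135.4 194.4] mid 164.9 endblk [187.9 229.8] 370
```

Request:
play_rows(moves=[[0,0,0,0,0,0.6],[0,0,0,0,0,0.6]])

```text
time: 17.8
ee_pos: [545.3, -24.6, 105.7]
ee_rot: [0.771, 0.637, 0.0, 0.001]
wrist_force: [-1.9, -0.8, 0.8]
opening: 23.3
```

```bash
python3 -c "
from h import *
delta((545.5,-25.3,105.7),112.23)"
```

```text
t 17.8 pos [545.33 -24.58 105.74] yaw 79.09 j6 1.717 F [-1.91 -0.81  0.76] T [0.045 0.41  0.15 ] open 23.3
d [-0.68  0.3   0.04] r [  0.08   0.09 -33.14]
```

Request:
play_rows(moves=[[0,0,0,0,0,0.6],[0,0,0,0,0,0.6]])

```text
time: 18.0
ee_pos: [545.4, -24.6, 105.8]
ee_rot: [0.778, 0.628, 0.0, 0.001]
wrist_force: [-0.8, 0.0, 0.7]
opening: 23.3
```

```bash
python3 -c "
from h import *
delta((545.5,-25.3,105.7),112.23)"
```

```text
t 18.0 pos [545.37 -24.56 105.76] yaw 77.78 j6 1.74 F [-0.84  0.04  0.72] T [0.046 0.441 0.155] open 23.3
d [-0.69  0.29  0.06] r [  0.09   0.09 -34.45]
```

Request:
play_rows(moves=[[0,0,0,0,0,0.6],[0,0,0,0,0,0.6]])

```text
time: 18.2
ee_pos: [545.3, -24.6, 105.7]
ee_rot: [0.785, 0.619, 0.0, 0.001]
wrist_force: [-2.3, -0.0, 1.3]
opening: 23.3
```

```bash
python3 -c "
from h import *
delta((545.5,-25.3,105.7),112.23)"
```

```text
t 18.2 pos [545.35 -24.59 105.74] yaw 76.53 j6 1.762 F [-2.3  -0.01  1.31] T [-0.04   0.459  0.497] open 23.3
d [-0.66  0.31  0.04] r [  0.08   0.1  -35.7 ]
```

Request:
play_rows(moves=[[0,0,0,0,0,0.6],[0,0,0,0,0,0.6]])

```text
time: 18.4
ee_pos: [545.3, -24.6, 105.7]
ee_rot: [0.791, 0.611, -0.0, 0.001]
wrist_force: [-2.1, -0.3, 1.4]
opening: 23.4
```

```bash
python3 -c "
from h import *
delta((545.5,-25.3,105.7),112.23);o,p,d=snap('scene','s9');carr(cloud('scene',d))"
```

```text
t 18.4 pos [545.34 -24.55 105.74] yaw 75.35 j6 1.783 F [-2.14 -0.28  1.42] T [-0.006  0.43   0.901] open 23.4
d [-0.68  0.34  0.04] r [  0.08   0.12 -36.88]
carriage top x [135.6 195. ] mid 165.3 endblk [189.7 229.8] 347
```

The stop is reached: the torque rose from 0.15 to 0.50 and then 0.90 N m. That last reading equals about 12.9 N at the knob, above the 12 N limit. I ran two move calls without looking between them, so the second one pushed too far. I ease off now.

Request:
play_rows(moves=[[0,0,0,0,0,-1.2],[0,0,0,0,0,-0.6]])

```text
time: 18.65
ee_pos: [545.4, -24.6, 105.7]
ee_rot: [0.782, 0.624, 0.0, 0.001]
wrist_force: [-2.0, 0.3, 1.6]
opening: 23.1
```

```bash
python3 -c "
from h import *
delta((545.5,-25.3,105.7),112.23)"
```

```text
t 18.65 pos [545.36 -24.55 105.73] yaw 77.15 j6 1.751 F [-1.97  0.26  1.63] T [ 0.049  0.417 -0.025] open 23.1
d [-0.69  0.3   0.03] r [  0.08   0.11 -35.08]
```

Torque is back to zero, and I stayed within the socket's play. I lift straight up.

Request:
play_rows(moves=[[0,0,-3,0,0,0],[0,0,-4,0,0,0],[0,0,-4,0,0,0],[0,0,-4,0,0,0],[0,0,-4,0,0,0],[0,0,-4,0,0,0],[0,0,-4,0,0,0],[0,0,-4,0,0,0]])

```text
time: 19.45
ee_pos: [545.2, -24.6, 133.8]
ee_rot: [0.782, 0.623, -0.001, -0.0]
wrist_force: [0.4, -0.2, -4.4]
opening: 23.4
```

Run:
```python
from h import *
delta((545.5,-25.3,160),77)
o,p,d=snap("scene","s10");carr(cloud("scene",d));print(proj("scene",[[545.5,-25.3,83]]))
```

```text
t 19.45 pos [545.19 -24.56 133.78] yaw 77.03 j6 1.753 F [ 0.43 -0.16 -4.44] T [-0.039 -0.003 -0.023] open 23.4
d [ -0.7    0.41 -26.22] r [-0.14  0.11  0.03]
carriage top x [135.5 195. ] mid 165.3 endblk [189.1 229.7] 337
[[296.22272612 223.67851954]]
```

Request:
play_rows(moves=[[0,0,-10,0,0,0],[0,0,-15,0,0,0],[0,0,-8,0,0,0],[14,-9,-0.5,0,0,0],[26,-16,-0.5,0,0,0],[28,-17,-0.5,0,0,0],[28,-17,-0.5,0,0,0],[28,-17,-0.5,0,0,0],[28,-17,-0.5,0,0,0],[28,-17,-0.5,0,0,0],[20,-13,-0.5,0,0,0],[10,-6,-0.5,0,0,0]])

```text
time: 20.7
ee_pos: [460.6, 220.3, 178.6]
ee_rot: [0.783, 0.621, 0.001, -0.0]
wrist_force: [-0.5, -0.3, -4.1]
opening: 23.0
```

Run:
```python
from h import *
c=onplane("top",[(152,196),(204,194),(207,247),(153,249)],16);print(c.round(0),c.mean(0).round(1))
delta((c.mean(0)[0],c.mean(0)[1]-22,150),77)
```

```text
[[523. 352.  16.]
 [528. 207.  16.]
 [380. 197.  16.]
 [375. 346.  16.]] [451.6 275.7  16. ]
t 20.7 pos [460.61 220.27 178.58] yaw 76.84 j6 2.246 F [-0.48 -0.33 -4.12] T [-0.027 -0.009  0.028] open 23.0
d [ 30.41 -16.44  28.6 ] r [ 0.05 -0.08 -0.16]
```

Request:
play_rows(moves=[[14,-7,6,0,0,0],[11,-6,10,0,0,0],[5,-3,15,0,0,0],[0,0,15,0,0,0],[0,0,15,0,0,0],[0,0,10,0,0,0],[0,0,5,0,0,0],[0,0,0,0,0,0]])

```text
time: 21.5
ee_pos: [449.1, 255.6, 98.1]
ee_rot: [0.783, 0.622, -0.0, 0.001]
wrist_force: [0.7, -0.4, -3.5]
opening: 23.3
```

Run:
```python
from h import *
o,p,d=snap("wrist","w4");cv2.imwrite("pics/w4.png",p[:,:,::-1])
delta((451.6,254,51.7),77)
```

```text
t 21.55 pos [449.36 255.77  98.57] yaw 76.95 j6 2.317 F [ 0.11 -0.08 -4.34] T [-0.094  0.015 -0.021] open 23.5
d [-1.18  2.54 46.87] r [ 0.06  0.05 -0.05]
```

View pics/w4.png

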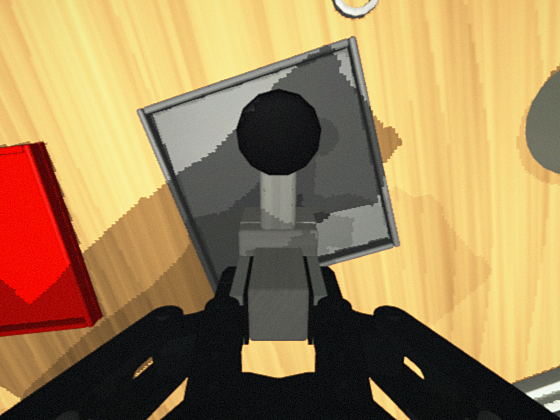

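The view shows the crank over the grey tray, with the hub at about (277,240) and the knob at (278,132), all inside its walls. I lower it, slowly at the end.

Request:
play_rows(moves=[[0,0,6,0,0,0],[0,0,9,0,0,0],[0,0,9,0,0,0],[0,0,8,0,0,0],[0,0,5,0,0,0],[0,0,3,0,0,0],[0,0,0,0,0,0]])

```text
time: 22.25
ee_pos: [451.0, 256.1, 56.7]
ee_rot: [0.783, 0.622, 0.002, 0.001]
wrist_force: [-0.2, -0.1, -3.9]
opening: 23.4
```

```bash
python3 -c "
from h import *
delta((451.6,254,51.7),77)"
```

```text
t 22.25 pos [450.98 256.14  56.66] yaw 76.9 j6 2.317 F [-0.25 -0.1  -3.92] T [-0.01   0.004  0.04 ] open 23.4
d [-1.95  1.07  4.96] r [ 0.21 -0.09 -0.11]
```

Request:
play_rows(moves=[[0,0,1.5,0.2,0,0],[0,0,1,0,0,0],[0,0,0.8,0,0,0],[0,0,0.5,0,0,0],[0,0,0,0,0,0]])

```text
time: 22.75
ee_pos: [451.8, 256.6, 53.4]
ee_rot: [0.783, 0.622, 0.001, -0.0]
wrist_force: [-0.8, -1.0, -4.1]
opening: 23.5
```

Request:
play_rows(moves=[[0,0,0.4,0,0,0],[0,0,0.4,0,0,0]])

```text
time: 22.95
ee_pos: [452.0, 256.7, 52.9]
ee_rot: [0.783, 0.622, 0.002, -0.0]
wrist_force: [-0.5, -0.3, -3.6]
opening: 23.4
```

```bash
python3 -c "
from h import *
delta((451.6,254,51.7),77)"
```

```text
t 22.95 pos [452.   256.72  52.87] yaw 76.9 j6 2.315 F [-0.5  -0.34 -3.63] T [-0.053  0.057  0.022] open 23.4
d [-2.74  0.22  1.16] r [ 0.1  -0.18 -0.1 ]
```

Request:
play_rows(moves=[[0,0,0.5,0,0,0],[0,0,0.4,0,0,0],[0,0,0.4,0,0,0]])

```text
time: 23.25
ee_pos: [452.1, 256.8, 51.8]
ee_rot: [0.783, 0.622, 0.002, -0.0]
wrist_force: [-0.9, -0.7, -0.2]
opening: 23.2
```

Request:
play_rows(moves=[[0,0,0.3,0,0,0],[0,0,0.3,0,0,0]])

```text
time: 23.45
ee_pos: [452.1, 256.8, 51.7]
ee_rot: [0.783, 0.622, 0.002, -0.0]
wrist_force: [-1.7, -1.1, -0.2]
opening: 23.2
```

Contact came at TCP 51.7 as predicted, and the floor now carries the weight. I open the jaws and rise.

Request:
play_rows(moves=[[0,0,0,0,0,0],[0,0,0,0,0,0],[0,0,0,0,0,0],[0,0,0,0,0,0],[0,0,0,0,0,0],[0,0,0,0,0,0]], jaw=75)

```text
time: 24.05
ee_pos: [454.6, 258.3, 53.8]
ee_rot: [0.783, 0.622, 0.005, 0.0]
wrist_force: [-0.2, 0.3, 0.6]
opening: 75.2
```

Request:
play_rows(moves=[[0,0,-5,0,0,0],[0,0,-10,0,0,0],[0,0,-15,0,0,0],[0,0,-20,0,0,0],[0,0,-25,0,0,0],[0,0,-25,0,0,0],[0,0,-25,0,0,0],[0,0,-10,0,0,0],[0,0,0,0,0,0]])

```text
time: 24.95
ee_pos: [453.2, 257.2, 198.7]
ee_rot: [0.783, 0.622, 0.006, 0.0]
wrist_force: [0.7, 0.3, 0.1]
opening: 74.8
```

Run:
```python
from h import *
o,p,d=snap("wrist","w5");delta((452,256,180),77,o);P=cloud("wrist",d,o)
for l,c,r,lo,hi in(("boss",(452,256.5),25,80,95),("knob",(468,325),25,92,105)):
    k=(np.hypot(P[...,0]-c[0],P[...,1]-c[1])<r)&(P[...,2]>lo)&(P[...,2]<hi);q=P[k]
    print(l,k.sum(),q.mean(0).round(1),q[:,2].std().round(2))
_,ps,ds=snap("scene","s11");carr(cloud("scene",ds))
cv2.imwrite("pics/end.png",np.hstack([cv2.resize(ps[100:300,200:480,::-1],(560,400)),cv2.resize(p[:,:,::-1],(240,400))]))
```

```text
t 24.95 pos [453.16 257.24 198.69] yaw 76.9 j6 2.315 F [0.74 0.29 0.09] T [-0.04  -0.015  0.044] open 74.8
d [-1.64 -1.   18.67] r [ 0.47 -0.54 -0.1 ]
boss 857 [452.  257.2  88. ] 1.43
knob 969 [467.7 324.4  98.2] 0.92
carriage top x [135.5 195. ] mid 165.2 endblk [188.9 229.8] 355
```

View pics/end.png

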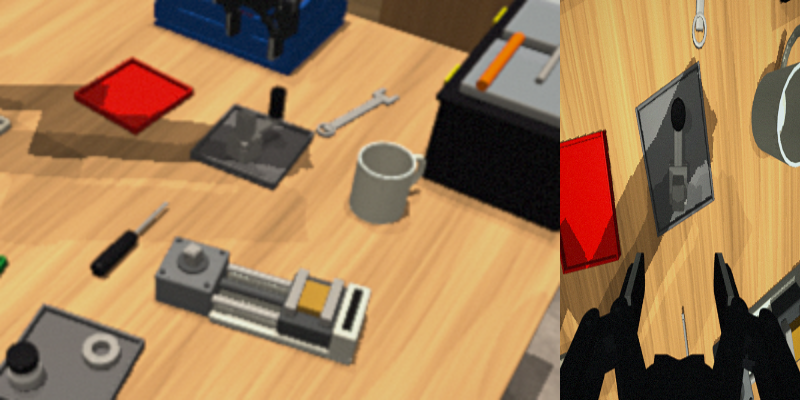

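The crank stands upright in its tray: the boss top is at 88 and the knob top at 98, with the usual +1 mm bias. The carriage rests against the end block and the other things have not moved. I hand in.

```bash
python3 -c "
from plant import ctrl
print(ctrl.sign_off())"
```

```text
the job is handed in; nothing more can be done
None
```

The job is done and handed in at about 25 s, but I probably passed the 12 N forcing limit for a moment at the stop.

**What I did:** I gripped the crank by its boss and fitted it fully down on the shaft. I wound it about 240° clockwise to the stop, then eased off, lifted it and set it down upright in its own tray.

**Last checks:**
- **Carriage:** the scene camera puts it at x = 165.2 mm (165 is resting against the end block), and the reading was the same before and after I lifted the crank off.
- **Crank:** its boss and knob tops are at the height of a crank standing on the tray floor, and the weight went onto the floor with only a few newtons of force.
- **Other things:** the bystanders in the last picture look undisturbed. That was by eye; I did not measure them, and the spray can and tape roll were outside that picture.

**What went wrong:** at the stop I ran two small winding moves without looking at the reading between them. The wrist torque went from about 0.15 to 0.50 and then 0.90 N m. The last value equals about 12.9 N at the knob, slightly over the 12 N limit, with about 0.03 N m of noise. I backed off to zero torque straight away, but that brief excess goes against "without forcing it".

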